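# Set out the tins on the bakery display blocks

## Task

Take the stack of four metal tins apart and set each tin upright in the middle of the wooden display block of its own shape: large round on large round, small round on small round, square on square, oblong on oblong. Line the sides of the square and the oblong tin up with the sides of their blocks (the oblong lengthwise), and leave the honey jar standing where it is.

Things in the scene. Friction and masses are not known exactly. Their poses are not given: they have to be found in the camera images.
- tin_large: Plain metal tin, closed, brushed aluminium with thin dark lines round the lid. The large round one: diameter 68 mm, height 36 mm. Bottom of the stack, standing on the counter. Origin at the centre of its underside, z up. All tins start in one stack, from bottom to top: large, square, oblong, small, each flat on the one below, near its centre, turned up to 0.3 rad, not joined.
- tin_square: Plain metal tin, closed, brushed aluminium with thin dark lines round the lid. The square one: 46 x 46 mm, height 34 mm. Second from the bottom of the stack, on the large round tin. Origin at the centre of its underside, z up. x and y run square to its sides.
- tin_oblong: Plain metal tin, closed, brushed aluminium with thin dark lines round the lid. The oblong one: 60 mm long (its x) by 30 mm wide (its y), height 32 mm. Third from the bottom of the stack, on the square tin, its ends jutting over it. Origin at the centre of its underside, z up.
- tin_small: Plain metal tin, closed, brushed aluminium with thin dark lines round the lid. The small round one: diameter 26 mm, height 30 mm. On top of the stack, on the oblong tin. Origin at the centre of its underside, z up.
- block_large: Dark-brown wooden display block fixed to the counter, flat on top, no rim. The large round block: diameter 92 mm, height 20 mm. Origin at the centre of its underside, z up.
- block_square: Dark-brown wooden display block fixed to the counter, flat on top, no rim. The square block: 76 x 76 mm, height 35 mm. Origin at the centre of its underside, z up. x and y run square to its sides.
- block_oblong: Dark-brown wooden display block fixed to the counter, flat on top, no rim. The oblong block: 90 mm long (its x) by 56 mm wide (its y), height 28 mm. Origin at the centre of its underside, z up.
- block_small: Dark-brown wooden display block fixed to the counter, flat on top, no rim. The small round block: diameter 50 mm, height 45 mm. Origin at the centre of its underside, z up.
- honey_jar: Amber glass honey jar, brass-coloured lid, diameter 58 mm, height 85 mm, loose on the counter; stays where it is. Origin at the centre of its underside, z up. Stack, blocks and jar swap places between starts, at least 130 mm apart centre to centre; two loose bread rolls (up to 58 mm wide, 34 mm high) lie between them, at y about +127 and -127 mm, 90 mm or more from their centres.
Things that resemble listed ones, but are neither listed nor needed, are in the scene too. Leave any orange or pink look-alike of the tin_oblong alone.

How it is judged (in metres and radians):
At the end, for the whole second after the job is handed in: Each tin upright, released and still on the block of its own shape, within 12 mm of its centre; sides of square and oblong tins parallel to their blocks' (oblong lengthwise) within 0.25 rad; honey jar upright within 20 mm of its starting place (horizontal distance between tin_large and block_large below 0.012 m and z of tin_large in the frame of block_large between 0.016 and 0.024 m and angle between each of tin_large, tin_square, tin_oblong, tin_small, honey_jar's own z axis and vertical below 0.1 rad and linear speed of each of tin_large, tin_square, tin_oblong, tin_small below 0.02 m/s and contact force between each of tin_large, tin_square, tin_oblong, tin_small and the fingers below 0.05 N and horizontal distance between tin_square and block_square below 0.012 m and z of tin_square in the frame of block_square between 0.031 and 0.039 m and (angle between the x axis of tin_square and the x axis of block_square, either way round below 0.25 rad or angle between the x axis of tin_square and the y axis of block_square, either way round below 0.25 rad) and horizontal distance between tin_oblong and block_oblong below 0.012 m and z of tin_oblong in the frame of block_oblong between 0.024 and 0.032 m and angle between the x axis of tin_oblong and the x axis of block_oblong, either way round below 0.25 rad and horizontal distance between tin_small and block_small below 0.012 m and z of tin_small in the frame of block_small between 0.041 and 0.049 m and distance of honey_jar from where it was at the start of the episode below 0.02 m); the robot touches nothing.
It fails at once if the honey jar is knocked over or pushed more than 30 mm (angle between honey_jar's own z axis and vertical above 0.5 rad or distance of honey_jar from where it was at the start of the episode above 0.03 m).
It also fails if it takes over 112 s, if anything falls off the work surface, if the arm or the gripper's body presses on something with over 40 N, if the wrist force passes 120 N, or if a joint passes its speed limit or range.

## Robot

A 6-joint arm with a two-finger parallel gripper is mounted at the origin on the work surface. World frame = base frame: x ahead of the robot, y to its left, z up, the work surface at z = 0. Lengths are in m, angles in degrees, forces in N, time in s.
With the tool pointing down it reaches from about 0.325 to 0.85 m from the base axis. Payload 15.5 kg.
Tool frame: the origin (TCP) lies at the very end of the fingers, on their centre line; the grasp point (between the pads) lies arm.grip_depth behind it (arm.grip_depth is the distance from the TCP to the grasp point, in m); z points along the fingers, y is the line along which they close (so a half turn about z gives the same grasp; the last joint's range is limited). The gripper opens to 91 mm and grips with 3 to 60 N. Pads are 32 mm wide; open, the fingers measure 118 mm over their backs; the gripper's body (76 mm by 178 mm) begins 60 mm behind the grasp point.
Start: joints at [-72.622, 28.281, 77.091, -0, 74.628, -5.472], TCP at [0.243, -0.576, 0.214] pointing down, gripper open.
Joint ranges: [-166.48, 166.48], [-47.26, 123.95], [12.59, 153.08], [-70.14, 250.14], [6.76, 159.57], [-176.63, 176.63]. Speed limits (degrees/s): [108.29, 108.29, 147.25, 172.46, 172.46, 172.46].

## Interface

Orientations are given as a 3x3 rotation matrix whose columns are the frame's x, y, z axes.
In Python, from rig import arm gives the robot as it stands. Calls block until the motion is done:
- arm.move_to(position, orientation): joint-space move of the TCP to a pose.
- arm.move_l(position, orientation=None, feed=0.15): straight line of the TCP; orientation=None keeps the orientation; feed is the mean speed in m/s.
- arm.move_joints(angles): joint-space move.
- arm.grip(opening): finger opening in m; the grip force is fixed at half the most; returns when the fingers have stopped.
- arm.sleep(seconds).
- arm.solve_ik(position, orientation): joint angles nearest the present ones, or None.
- arm.snapshot(name): name is "scene" or "top" or "wrist"; returns the picture (420x560x3 uint8, red, green, blue); there is no depth.
- arm.get_calibration(name): a dict with "intrinsics" (3x3 intrinsics, pixels), "k1" (the pictures are not rectified: a ray, as slopes to the right and down, at radius r is drawn at 1 + k1 r^2 times it, then the intrinsics apply), "cam_to_world" (4x4, takes a point from camera to world coordinates). Camera axes: x right, y down, z forward; pixel columns grow to the right and rows downward; lengths in m; the calibration is good to about 2 mm. A picture is of the moment at which its call begins: read the wrist's pose just before it. get_calibration takes no time and is no camera call; for the wrist camera it gives the pose at the moment of the call.
A pose or a line that the arm cannot do raises arm.Unreachable and nothing moves.
- arm.sign_off(): hands the job in; it is judged then, once.
Readings, each from a call of its own:
- arm.current_t(): time.
- arm.current_joint_positions(): joint angles.
- arm.current_dq(): joint speeds.
- arm.current_tau(): joint torques, N m.
- arm.current_ee_pos(): TCP position.
- arm.current_tool_rot(): TCP orientation.
- arm.current_force(): force on the tool from outside, world axes, zero at the start.
- arm.current_torque(): the same for the moment, N m.
- arm.current_width(): finger opening in m.
- arm.current_grasp_force(): force on a finger pad.
Only numpy, scipy, OpenCV 4.12 (cv2) and the standard library are available. Lean on these libraries where they do the work, as an engineer would, in place of code of your own. Each camera call takes 0.05 s, during which the arm holds its last target. There are 200 camera calls.

## Working session

There is one attempt and no reset: what is moved stays moved. The work goes in short steps, each a Python script; the robot and the scene stay as the last script left them, time stands still between calls to the robot, and variables do not carry over. Pictures are saved under pics/ and viewed, at most 14 in all, crops included, and the job is handed in when it is done.

```bash
ls; mkdir -p pics
python3 - <<'E'
from rig import arm
import cv2,numpy as np
for n in ("scene","top"):
    im=arm.snapshot(n); cv2.imwrite(f"pics/{n}0.png",im[:,:,::-1]); c=arm.get_calibration(n)
    print(n,c["intrinsics"],c["k1"],np.round(c["cam_to_world"],3))
print(arm.grip_depth,arm.current_t())
E
```

```text
pics
scene [[435.92934921   0.         277.47319733]
 [  0.         435.92934921 210.09745572]
 [  0.           0.           1.        ]] -0.11035065301772923 [[-0.329  0.527 -0.784  1.163]
 [ 0.944  0.2   -0.262  0.236]
 [ 0.019 -0.826 -0.563  0.588]
 [ 0.     0.     0.     1.   ]]
top [[425.8531088    0.         282.73971459]
 [  0.         425.8531088  213.2128673 ]
 [  0.           0.           1.        ]] -0.11981391153915608 [[-0.017 -0.995  0.101  0.337]
 [-1.     0.019  0.017  0.022]
 [-0.019 -0.101 -0.995  1.049]
 [ 0.     0.     0.     1.   ]]
0.0188 0.1
```

View pics/scene0.png

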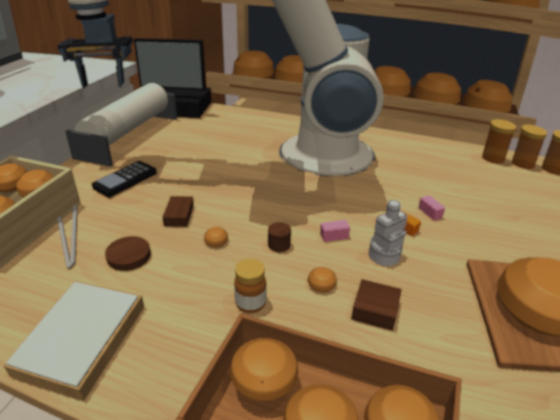

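View pics/top0.png

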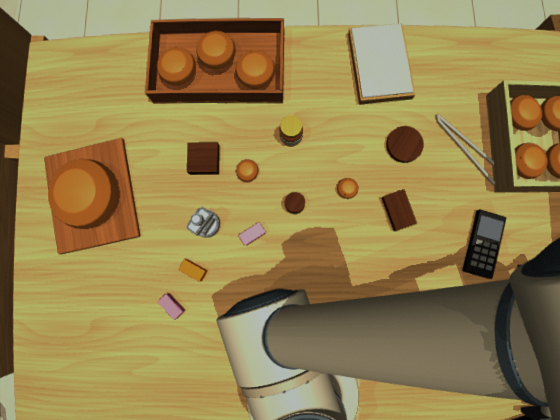

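The scene and top views agree. In the top image the stack is at (204,222), the square block at (202,158), the large block at (405,144), the small block at (294,202), the oblong block at (398,210) and the jar at (290,128). There are rolls at (247,170) and (347,188), and pink/orange look-alikes at (252,233), (192,270) and (170,306). Next I'll get rough positions and the wrist camera's mount.

```bash
cat > h.py <<'E'
from rig import arm
import cv2,numpy as np
def rays(c,px):
    u=cv2.undistortPoints(np.float64(px).reshape(-1,1,2),c["intrinsics"],np.array([c["k1"],0,0,0.])).reshape(-1,2)
    T=c["cam_to_world"]; d=np.c_[u,np.ones(len(u))]@T[:3,:3].T
    return T[:3,3],d
def plane(c,px,z):
    o,d=rays(c,px); return o+d*((z-o[2])/d[:,2])[:,None]
def tri(cs,pxs):
    A=0;b=0
    P=[]
    for c,p in zip(cs,pxs):
        o,d=rays(c,[p]); d=d[0]/np.linalg.norm(d[0]); M=np.eye(3)-np.outer(d,d); A=A+M; b=b+M@o; P.append((o,M))
    x=np.linalg.solve(A,b); return x,max(np.linalg.norm(M@(x-o)) for o,M in P)
def down(yaw):  # tool y axis (closing line) at angle yaw (rad) in world
    y=np.array([np.cos(yaw),np.sin(yaw),0]); z=np.array([0,0,-1.]); return np.c_[np.cross(y,z),y,z]
E
python3 - <<'E'
from h import *
c=arm.get_calibration("top")
px=dict(stack=(204,222),sq=(202,158),la=(405,144),sm=(294,202),ob=(398,210),jar=(290,128),r1=(247,170),r2=(347,188),pink=(252,233))
for k,p in px.items(): print(k,np.round(plane(c,[p],.12 if k=='stack' else .03)[0],3))
T=np.eye(4);T[:3,:3]=arm.current_tool_rot();T[:3,3]=arm.current_ee_pos()
w=arm.get_calibration("wrist");print(np.round(np.linalg.inv(T)@w["cam_to_world"],3),w["intrinsics"],w["k1"]);print(np.round(T,3))
E
```

```text
stack [0.415 0.212 0.12 ]
sq [0.581 0.236 0.03 ]
la [ 0.607 -0.265  0.03 ]
sm [0.467 0.012 0.03 ]
ob [ 0.443 -0.239  0.03 ]
jar [0.652 0.018 0.03 ]
r1 [0.548 0.125 0.03 ]
r2 [ 0.499 -0.117  0.03 ]
pink [0.394 0.114 0.03 ]
[[ 0.    -0.956 -0.293  0.082]
 [ 1.     0.    -0.    -0.   ]
 [ 0.001 -0.293  0.956 -0.171]
 [ 0.     0.     0.     1.   ]] [[304.28894673   0.         278.51453428]
 [  0.         304.28894673 217.14287623]
 [  0.           0.           1.        ]] -0.02949822855296555
[[ 0.922  0.388 -0.     0.243]
 [ 0.388 -0.922  0.001 -0.576]
 [ 0.    -0.001 -1.     0.213]
 [ 0.     0.     0.     1.   ]]
```

Run:
```python
from h import *
import pickle
V=[]
for i,y in enumerate((-.3,-.15,0.02,.16,.29)):
    arm.move_to([.47,y,.26],down(-np.pi/2)); arm.sleep(.15)
    c=arm.get_calibration("wrist"); im=arm.snapshot("wrist"); V.append((c,im)); cv2.imwrite(f"pics/w{i}.png",im[:,:,::-1])
pickle.dump(V,open("V.pkl","wb")); print(arm.current_t(),arm.current_joint_positions())
cv2.imwrite("pics/m1.png",cv2.resize(np.vstack([np.hstack([V[0][1],V[1][1]]),np.hstack([V[2][1],V[3][1]])]),(800,600))[:,:,::-1])
```

```text
5.0167 [ 2.53665866e+01  1.98687518e+01  8.37475274e+01 -8.17781973e-03
  7.63814462e+01  1.15458887e+02]
```

View pics/m1.png

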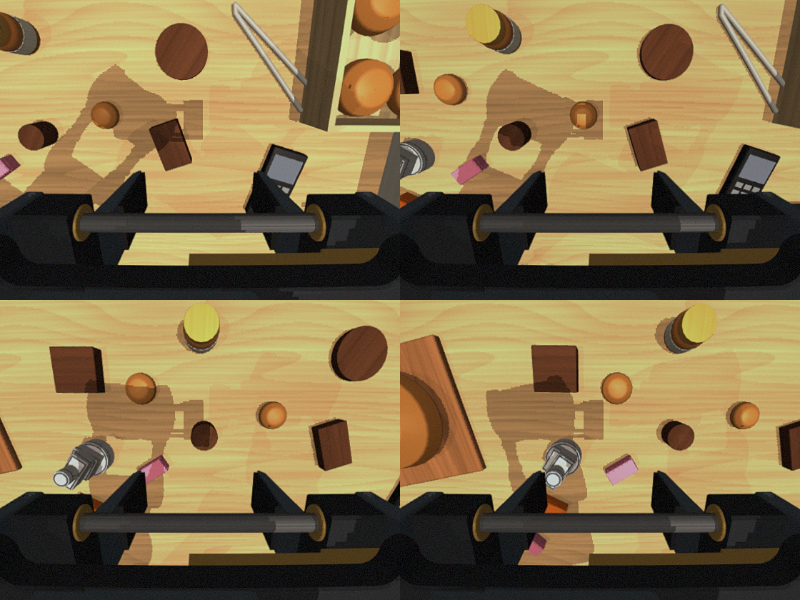

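View pics/w4.png

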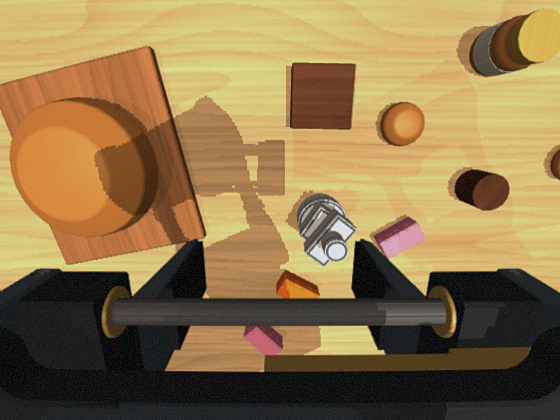

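w4 shows the square block's top at about (322,97), the stack at (325,228) with the small tin at (336,250), the small block at (482,190) and pink at (398,236). The large block is in w0, w1 and w2, and the oblong block in w0 to w2. Next I'll segment the block tops.

```bash
cat >> h.py <<'E'
def brown(im,vmax=130):
    hsv=cv2.cvtColor(im,cv2.COLOR_RGB2HSV); H,S,Vv=cv2.split(hsv)
    m=(((H<18)|(H>172))&(S>75)&(Vv<vmax)&(Vv>8)).astype(np.uint8)
    return cv2.morphologyEx(m,cv2.MORPH_OPEN,np.ones((3,3)))
def proj(c,P):
    T=np.linalg.inv(c["cam_to_world"]); r,_=cv2.Rodrigues(T[:3,:3])
    return cv2.projectPoints(np.float64(P).reshape(-1,1,3),r,T[:3,3],c["intrinsics"],np.array([c["k1"],0,0,0.]))[0].reshape(-1,2)
E
python3 - <<'E'
from h import *
import pickle
V=pickle.load(open("V.pkl","rb"))
R=dict(sq=(.581,.236,.035),la=(.607,-.265,.02),sm=(.467,.012,.045),ob=(.443,-.239,.028))
rows=[]
for k,p in R.items():
    cr=[]
    for i,(c,im) in enumerate(V):
        u,v=proj(c,[p])[0]
        if not(25<u<535 and 25<v<300): continue
        u,v=int(u),int(v); x0=max(0,u-45);y0=max(0,v-45)
        hsv=cv2.cvtColor(im,cv2.COLOR_RGB2HSV); print(k,i,(u,v),hsv[v,u])
        q=im[y0:v+45,x0:u+45]; m=brown(im)[y0:v+45,x0:u+45]
        V2=hsv[y0:v+45,x0:u+45,2]; vv=V2[m>0]; print(np.percentile(vv,[5,20,40,60,80,95]))
        pad=lambda a:cv2.copyMakeBorder(a,0,90-a.shape[0],0,90-a.shape[1],cv2.BORDER_CONSTANT)
        cr.append(np.vstack([pad(q),pad(np.dstack([m*V2]*3)*1)]))
    cr+= [cr[0]*0]*(5-len(cr)); rows.append(np.hstack(cr[:5]))
o=np.hstack([np.vstack(rows[:2]),np.vstack(rows[2:])])
cv2.imwrite("pics/crop.png",cv2.resize(o,(800,400) if 0 else (800,320))[:,:,::-1])
E
```

```text
sq 2 (102, 101) [  8 153  90]
[ 30.  86.  92.  96. 100. 106.]
sq 3 (215, 99) [ 10 172  92]
[ 56.  65.  95.  99. 103. 109.]
sq 4 (321, 99) [ 10 153 110]
[ 95. 104. 108. 111. 115. 121.]
la 0 (249, 77) [ 10 159 104]
[ 95. 101. 105. 108. 112. 117.]
la 1 (369, 78) [ 10 173  90]
[ 85.  93.  97. 100. 102. 106.]
la 2 (502, 80) [ 10 167  96]
[ 31.  91.  95.  98. 102. 106.]
sm 0 (41, 192) [ 10 150 100]
[ 27.  35.  90.  96. 101. 106.]
sm 1 (153, 192) [ 10 157  70]
[ 26.  54.  62.  69.  90. 100.]
sm 2 (283, 192) [ 12 141  65]
[ 35.  56.  60.  65.  97. 105.]
sm 3 (391, 192) [ 10 184 101]
[ 26.   79.4  90.   95.   99.  105. ]
sm 4 (489, 192) [  9 160  97]
[ 27.  34.  90.  96. 101. 106.]
ob 0 (233, 206) [  9 154  91]
[ 44.  58.  68.  89.  95. 105.]
ob 1 (342, 207) [ 12 175  83]
[ 46.  85.  89.  92.  96. 102.]
ob 2 (464, 207) [ 10 180  92]
[ 27.  83.  90.  93.  97. 101.]
```

View pics/crop.png

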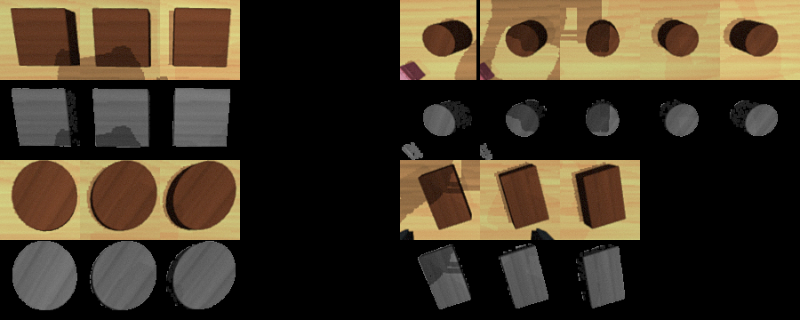

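The crops show tops at V above about 50 even in shadow, with the sides darker. I'll threshold at 48, triangulate the heights, then fit the contours on each top plane.

Run:
```python
from h import *
import pickle
V=pickle.load(open("V.pkl","rb"))
R=dict(sq=((.581,.236,.035),(2,3,4)),la=((.607,-.265,.02),(0,1,2)),sm=((.467,.012,.045),(0,3,4)),ob=((.443,-.239,.028),(0,1,2)))
for k,(p,ids) in R.items():
    cs=[];ct=[];cn=[]
    for i in ids:
        c,im=V[i]; u,v=proj(c,[p])[0].astype(int)
        m=brown(im)&(im.max(2)>48); m=cv2.morphologyEx(m.astype(np.uint8),cv2.MORPH_OPEN,np.ones((5,5)))
        n,L,st,ce=cv2.connectedComponentsWithStats(m); 
        q=L[v-8:v+8,u-8:u+8]; l=np.bincount(q[q>0]).argmax()
        K=cv2.findContours((L==l).astype(np.uint8),cv2.RETR_EXTERNAL,cv2.CHAIN_APPROX_NONE)[0][0]
        K=cv2.convexHull(K).reshape(-1,2); M=cv2.moments(K); cs.append(c);cn.append(K);ct.append((M['m10']/M['m00'],M['m01']/M['m00']))
    x,e=tri(cs,ct); print(k,"tri",np.round(x,4),"res",round(e,4))
    for c,K in zip(cs,cn):
        P=(plane(c,K,x[2])[:,:2]*1000).astype(np.float32)
        M=cv2.moments(P.reshape(-1,1,2)); g=np.array([M['m10'],M['m01']])/M['m00']
        r=cv2.minAreaRect(P); print("   centroid",np.round(g,1),"rect",np.round(r[0],1),np.round(r[1],1),round(r[2],1))
c,im=V[4]
cv2.imwrite("pics/st.png",np.hstack([cv2.resize(V[i][1][y:y+100,x:x+100],(400,400),interpolation=cv2.INTER_CUBIC) for i,x,y in ((4,280,175),(2,60,180))])[:,:,::-1])
```

```text
sq tri [0.5859 0.2358 0.0315] res 0.0004
   centroid [584.8 236.2] rect [584.7 236.1] [75.7 76. ] 88.7
   centroid [584.3 235.7] rect [584.2 236. ] [76.  75.5] 89.4
   centroid [585.  235.9] rect [584.8 235.8] [76.7 75.7] 89.1
la tri [ 0.6147 -0.27    0.0174] res 0.0003
   centroid [ 613.2 -270.1] rect [ 613.4 -270.2] [90.2 88.7] 89.8
   centroid [ 613.5 -269.9] rect [ 613.3 -270.3] [89.8 89.5] 2.9
   centroid [ 613.7 -270.7] rect [ 613.6 -270.6] [90.6 89.4] 12.8
sm tri [0.468  0.0099 0.0431] res 0.0001
   centroid [467.4  10. ] rect [467.8  10. ] [47.1 48.7] 78.1
   centroid [467.7   9.7] rect [467.9   9.6] [46.6 47.9] 0.1
   centroid [467.6   9.8] rect [468.1   9.7] [47.1 48.9] 0.0
ob tri [ 0.4478 -0.2453  0.026 ] res 0.0002
   centroid [ 445.9 -245.6] rect [ 445.6 -245.6] [88.9 56.3] 18.8
   centroid [ 446.1 -245.8] rect [ 446.1 -245.7] [89.4 55.3] 18.2
   centroid [ 446.3 -245.8] rect [ 446. -246.] [89.4 55.5] 18.6
```

View pics/st.png

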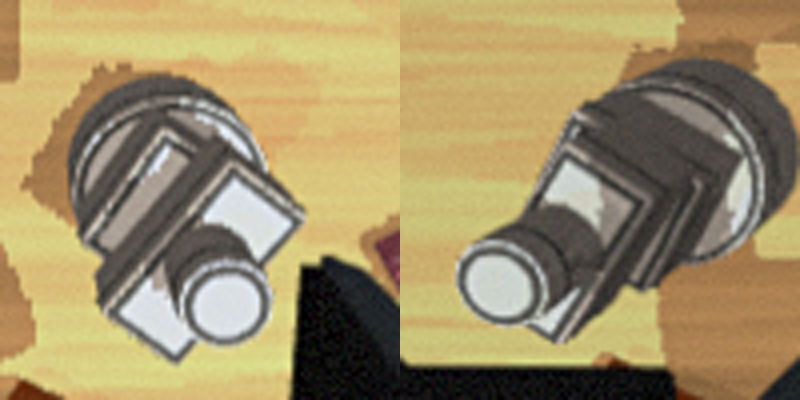

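The pick-crop shows the small lid centre at w4 (337,251) and w2 (85.5,251). The oblong lid's corners in w4 are at (305.5,252), (325,265.5), (356,228) and (338,215.5), with the square and large tins below. I'll triangulate these.

Run:
```python
from h import *
import pickle
V=pickle.load(open("V.pkl","rb"))
f=lambda a:np.array(a)/4+[280,175]; g=lambda a:np.array(a)/4+[60,180]
c4,c2=V[4][0],V[2][0]
print("small",tri([c4,c2],[f((228,305)),g((102,283))]))
for a,b in (((232,162),(170,147)),((304,212),(265,197)),((180,362),(165,343))): print("obl corner",tri([c4,c2],[f(a),g(b)]))
P=plane(c4,[f(a) for a in ((102,308),(180,362),(304,212),(232,162))],.0995)[:,:2]*1000
print(cv2.minAreaRect(P.astype(np.float32)))
P=plane(c4,[f(a) for a in ((85,232),(168,122),(206,145))],.068);print("sq",P)
```

```text
small (array([0.42291447, 0.22662886, 0.13204236]), np.float64(0.000248823437670279))
obl corner (array([0.45200307, 0.22109604, 0.09935978]), np.float64(0.0005263300347055071))
obl corner (array([0.43521433, 0.19813122, 0.09462747]), np.float64(0.0005881251237959452))
obl corner (array([0.38993364, 0.23322842, 0.09980719]), np.float64(0.00024173402774740012))
((422.3597717285156, 228.42324829101562), (29.61811637878418, 58.21424865722656), 54.631797790527344)
sq [[0.42002257 0.2600559  0.068     ]
 [0.45601913 0.23521324 0.068     ]
 [0.4486378  0.22311613 0.068     ]]
```

```bash
cat >> h.py <<'E'
def pick(x,y,z,yaw,op,zt=.21):
    R=down(yaw); arm.grip(op); arm.move_to([x,y,zt],R); arm.move_l([x,y,z],feed=.12); arm.grip(0.0)
    print("grip w",arm.current_width(),"F",arm.current_grasp_force(),arm.current_ee_pos())
    arm.move_l([x,y,zt],feed=.15); print("held",arm.current_width(),arm.current_t())
def place(x,y,ztcp,yaw,op,zt=.21):
    R=down(yaw); arm.move_to([x,y,zt],R); arm.move_l([x,y,ztcp+.005],feed=.12); arm.sleep(.2)
    f0=arm.current_force()[2]; z=ztcp+.005
    for _ in range(9):
        z-=.001; arm.move_l([x,y,z],feed=.02); f=arm.current_force()[2]-f0
        if abs(f)>3: break
    print("contact z",round(z-ztcp,4),"f",f); arm.grip(op); arm.sleep(.1); arm.move_l([x,y,zt],feed=.15); print("t",arm.current_t())
def look(x,y,z,yaw,name):
    arm.move_to([x,y,z],down(yaw)); arm.sleep(.15); c=arm.get_calibration("wrist"); im=arm.snapshot("wrist")
    import pickle; pickle.dump((c,im),open(name+".pkl","wb")); cv2.imwrite(f"pics/{name}.png",im[:,:,::-1]); return c,im
E
python3 - <<'E'
from h import *
y=-np.pi/2
pick(.4225,.2268,.106,y,.05)
place(.4675,.0098,.049,y,.045)
c,im=look(.40,.14,.26,y,"a1"); c,im=look(.40,.25,.26,y,"a2")
a=[]
import pickle
for n in("a1","a2"):
    c,im=pickle.load(open(n+".pkl","rb")); u,v=proj(c,[[.4224,.2284,.10]])[0].astype(int); print(u,v)
    x0,y0=u-50,v-50; a.append(cv2.resize(im[y0:y0+100,x0:x0+100],(400,400),interpolation=cv2.INTER_CUBIC))
cv2.imwrite("pics/st2.png",np.hstack(a)[:,:,::-1])
E
```

```text
grip w 0.025378351780592445 F 30.00097006559372 [0.42266916 0.22685174 0.10624195]
held 0.02523605843449793 8.6083
contact z -0.0 f 7.643314104233505
t 14.2333
197 181
297 180
```

View pics/st2.png

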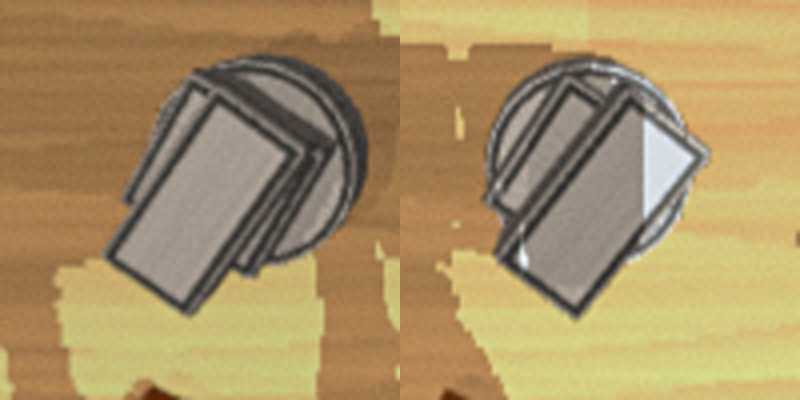

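The oblong tin is undisturbed. Its lid corners in the crops are at a1 (213,84), (308,152), (188,315), (107,257) and a2 (228,90), (309,153), (177,318), (97,255).

Run:
```python
from h import *
import pickle
c1,c2=[pickle.load(open(n+".pkl","rb"))[0] for n in("a1","a2")]
A=np.array([(213,84),(308,152),(188,315),(107,257)])/4+[147,131]; B=np.array([(228,90),(309,153),(177,318),(97,255)])/4+[247,130]
T=[tri([c1,c2],[a,b]) for a,b in zip(A,B)]; X=np.array([t[0] for t in T]); print(X.round(4),[t[1] for t in T]); z=X[:,2].mean(); print(z)
C=[]
for c,p in((c1,A),(c2,B)):
    r=cv2.minAreaRect((plane(c,p,.100)[:,:2]*1000).astype(np.float32)); C.append(r); print(r)
x,y=(np.array(C[0][0])+C[1][0])/2000
l=X[0]-X[3]; l2=X[1]-X[2]; d=l+l2; th=np.arctan2(d[1],d[0]); print(x,y,np.degrees(th))
# keep tin long axis th -> block long axis 18.6deg; closing axis = th+90
yp=th+np.pi/2; 
for s in(0,-np.pi):
    print(s,arm.solve_ik([x,y,.21],down(yp+s)),arm.solve_ik([.446,-.2457,.21],down(np.radians(18.6+90)+s)))
```

```text
[[0.4537 0.2219 0.1034]
 [0.4355 0.1988 0.097 ]
 [0.3898 0.2345 0.1002]
 [0.4065 0.257  0.0967]] [np.float64(0.0003896310927894293), np.float64(0.00031423890115044083), np.float64(2.369446572147186e-05), np.float64(0.0007010376057864636)]
0.09932912685589547
((421.2287902832031, 227.9381103515625), (30.507061004638672, 58.447227478027344), 53.354248046875)
((421.7283020019531, 228.36859130859375), (28.828676223754883, 58.27289962768555), 52.753570556640625)
0.4214785461425781 0.22815335083007812 -37.37403417409294
0 [ 2.12838404e+01  1.68712572e+01  9.73169795e+01 -2.54444375e-14
  6.58117633e+01 -3.13421254e+01] [-3.55719022e+01  1.92525405e+01  9.34941978e+01 -2.54444375e-14
  6.72532617e+01 -1.44171902e+02]
-3.141592653589793 [ 2.12838404e+01  1.68712572e+01  9.73169795e+01 -2.54444375e-14
  6.58117633e+01  1.48657875e+02] [-3.55719022e+01  1.92525405e+01  9.34941978e+01 -2.54444375e-14
  6.72532617e+01  3.58280978e+01]
```

Run:
```python
from h import *
r=np.radians
pick(.4216,.2282,.074,r(53.2-180),.05)
place(.446,-.2457,.032,r(18.6-90),.05)
y=-np.pi/2
look(.40,.14,.26,y,"b1"); look(.40,.25,.26,y,"b2")
a=[]
import pickle
for n in("b1","b2"):
    c,im=pickle.load(open(n+".pkl","rb")); u,v=proj(c,[[.4224,.2284,.07]])[0].astype(int); print(u,v)
    x0,y0=u-50,v-50; a.append(cv2.resize(im[y0:y0+100,x0:x0+100],(400,400),interpolation=cv2.INTER_CUBIC))
cv2.imwrite("pics/st3.png",np.hstack(a)[:,:,::-1])
```

```text
grip w 0.02973030209165203 F 30.001045167446136 [0.42179514 0.22831696 0.07427348]
held 0.029900109049390024 19.5417
contact z -0.0 f 8.225343751134073
t 26.3
203 176
295 176
```

View pics/st3.png

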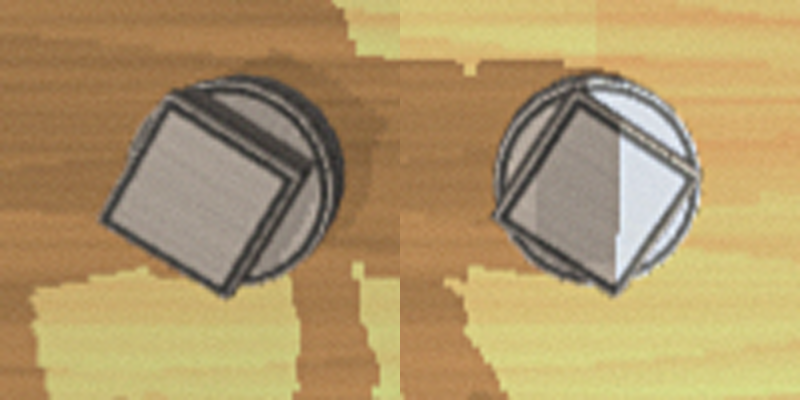

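The square tin's lid corners are at b1 (172,100), (300,178), (226,295), (103,218) and b2 (178,97), (294,178), (215,295), (98,217).

Run:
```python
from h import *
import pickle
c1,c2=[pickle.load(open(n+".pkl","rb"))[0] for n in("b1","b2")]
A=np.array([(172,100),(300,178),(226,295),(103,218)])/4+[153,126]; B=np.array([(178,97),(294,178),(215,295),(98,217)])/4+[245,126]
X=np.array([tri([c1,c2],[a,b])[0] for a,b in zip(A,B)]); print(X.round(4),X.mean(0))
for c,p in((c1,A),(c2,B)): print(cv2.minAreaRect((plane(c,p,.068)[:,:2]*1000).astype(np.float32)),plane(c,p,.068).mean(0))
for a in (56.5-180,-33.5): print(a,arm.solve_ik([.42,.228,.21],down(np.radians(a))))
```

```text
[[0.4525 0.2361 0.0676]
 [0.4283 0.2005 0.0619]
 [0.3932 0.2241 0.0672]
 [0.4173 0.2598 0.0673]] [0.42281269 0.23014303 0.06599378]
((423.4128112792969, 229.53843688964844), (43.087066650390625, 43.537376403808594), 55.88851547241211) [0.42317344 0.22975274 0.068     ]
((422.96734619140625, 230.14993286132812), (43.239906311035156, 42.59917068481445), 55.87812042236328) [0.42307638 0.23035462 0.068     ]
-123.5 [ 2.13314283e+01  1.67615736e+01  9.74893297e+01 -2.54444375e-14
  6.57490967e+01  1.44831428e+02]
-33.5 [ 2.13314283e+01  1.67615736e+01  9.74893297e+01 -2.54444375e-14
  6.57490967e+01  5.48314283e+01]
```

Run:
```python
from h import *
r=np.radians
pick(.4231,.2300,.040,r(-34.1),.066)
place(.5846,.2359,.039,r(-1),.062)
y=-np.pi/2
look(.40,.14,.26,y,"d1"); look(.40,.25,.26,y,"d2")
a=[]
import pickle
for n in("d1","d2"):
    c,im=pickle.load(open(n+".pkl","rb")); u,v=proj(c,[[.423,.23,.036]])[0].astype(int); print(u,v)
    x0,y0=u-50,v-50; a.append(cv2.resize(im[y0:y0+100,x0:x0+100],(400,400),interpolation=cv2.INTER_CUBIC))
cv2.imwrite("pics/st4.png",np.hstack(a)[:,:,::-1])
```

```text
grip w 0.04594131153152488 F 30.000935196876526 [0.42331545 0.23002276 0.04024297]
held 0.046030722404016906 33.4333
contact z -0.0 f 5.454695520185952
t 38.9667
209 171
293 171
```

View pics/st4.png

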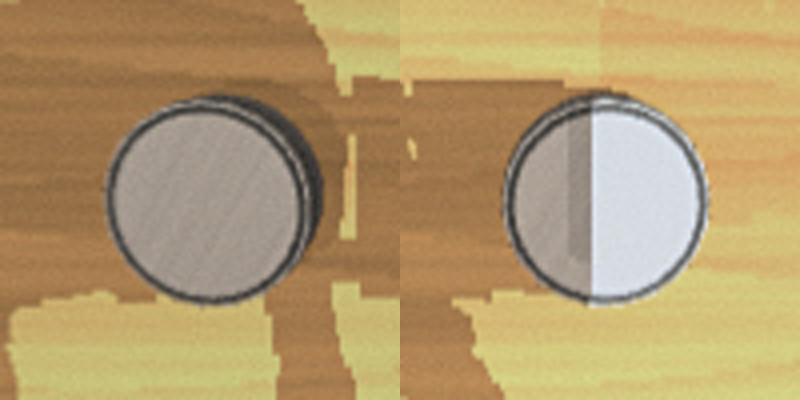

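The large tin's lid is centred at about (207,206) in crop d1 and (206,205) in d2.

Run:
```python
from h import *
import pickle
c1,c2=[pickle.load(open(n+".pkl","rb"))[0] for n in("d1","d2")]
a,b=np.array((207,206))/4+[159,121],np.array((206,205))/4+[243,121]
print(tri([c1,c2],[a,b])); p=(plane(c1,[a],.034)+plane(c2,[b],.034))[0]/2; print(p)
assert abs(p[0]-.42)<.015 and abs(p[1]-.23)<.015
y=-np.pi/2
pick(p[0],p[1],.005,y,.09)
place(.6135,-.2702,.025,y,.088)
for i,q in enumerate(((.47,-.22),(.47,.16))): look(*q,.26,y,f"e{i}")
I=[pickle.load(open(f"e{i}.pkl","rb"))[1][:300] for i in(0,1)]
cv2.imwrite("pics/fin.png",np.vstack(I)[:,:,::-1]); print(arm.current_t())
```

```text
(array([0.42193173, 0.22831939, 0.03551806]), np.float64(3.644387936595812e-05))
[0.42170031 0.22844962 0.034     ]
grip w 0.06762541183198129 F 30.000771582126617 [0.42180795 0.22847373 0.00515202]
held 0.06761741474236516 46.05
contact z -0.0 f 4.402042347339164
t 53.0833
55.5833
```

View pics/fin.png

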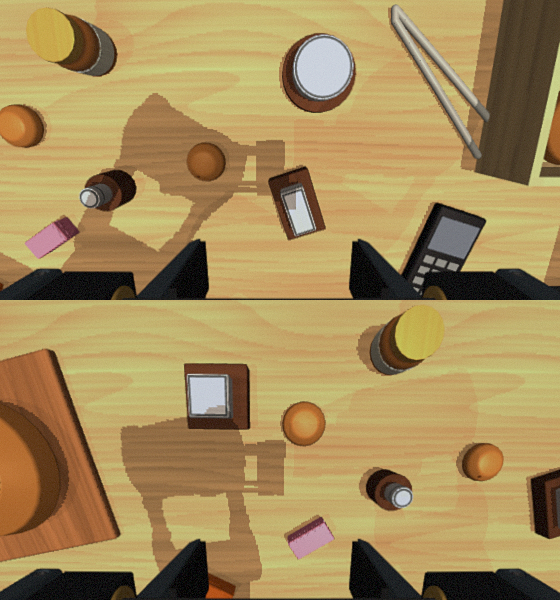

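All four tins stand on their blocks: large at (323,67), oblong (299,206) and small (90,197) in e0, and square at (207,95) in e1. Quick numeric check, then I'll hand in.

Run:
```python
from h import *
import pickle
c0,c1=[pickle.load(open(f"e{i}.pkl","rb"))[0] for i in(0,1)]
T=dict(la=(c0,(323,67),.054,(.6135,-.2702)),ob=(c0,(299,206),.058,(.446,-.2457)),sm=(c0,(90,197),.073,(.4677,.0098)),sm2=(c1,(401,197),.073,(.4677,.0098)),sq=(c1,(207.5,95),.067,(.5846,.2359)))
ok=True
for k,(c,p,z,g) in T.items():
    d=np.linalg.norm(plane(c,[p],z)[0,:2]-g); print(k,(plane(c,[p],z)[0,:2]-g).round(4)); ok&=d<.007
if ok: print(arm.sign_off())
```

```text
la [ 0.0013 -0.0003]
ob [ 0.0072 -0.0005]
sm [ 0.0009 -0.0006]
sm2 [0.0004 0.001 ]
sq [-0.0006  0.0026]
```

The oblong reading is off by 7 mm, so I'll look closer.

Run:
```python
from h import *
import pickle
im=pickle.load(open("e0.pkl","rb"))[1][160:245,255:340]
cv2.imwrite("pics/ob.png",cv2.resize(im,(510,510),interpolation=cv2.INTER_CUBIC)[:,:,::-1])
```

```text
(no output)
```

View pics/ob.png

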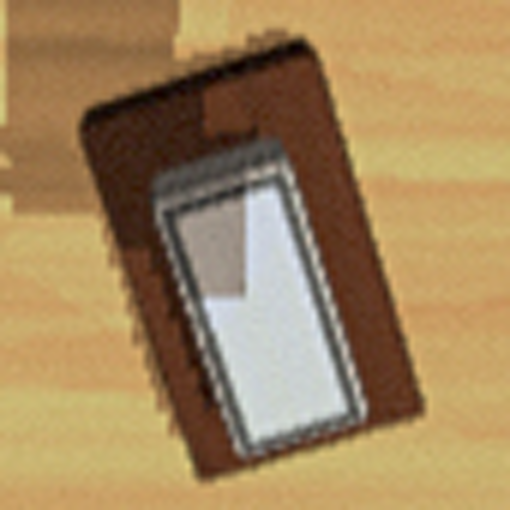

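The oblong tin's lid corners are at (153,200), (290,165), (366,415) and (240,458) in the crop. That puts its centre at (298.7,211.6) in e0, so my first click was too high. It is also parallel to the block.

Run:
```python
from h import *
import pickle
c=pickle.load(open("e0.pkl","rb"))[0]
d=plane(c,[(298.7,211.6)],.058)[0,:2]-(.446,-.2457); print(d)
if np.linalg.norm(d)<.005: print(arm.sign_off(),arm.current_t())
```

```text
[-0.00013771 -0.00022138]
the job is handed in; nothing more can be done
the job is handed in; nothing more can be done
```

All four tins stand on their matching blocks, measured within about 3 mm of centre, with the square and oblong tins lined up and the honey jar not touched by the arm; the job was handed in at about 56 s, and no verdict was shown.

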